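Load the vial viewer and hold its mirror on the register mark

TASK

Load the two-place vial viewer for a bottom check: first stand the control vial (full white fill) fully home and upright in pocket 1, the pocket with one dot, then the sample vial (low beige fill) in pocket 2, the one with two dots. Then, by the red knob of its sprung lever, tilt the mirror under the vials until the orange mark on the underside of the deck is reflected straight into the lens of the camera on the swing arm, centred in its view, and finish while holding the lever still at that angle (the mirror springs flat if let go). Leave the camera arm where it is set and the green dropper bottle where it stands.

Things in the scene. Friction and masses are not known exactly. Their poses are not given: they have to be found in the camera images.
- control_vial: Control vial: clear glass, full white fill, dark stopper. 58 mm tall; body 29 mm across, stopper 33 mm across and 7 mm tall at the top. About 22 to 40 g, stands loose and upright on the table. Origin: centre of its underside, z up its axis.
- sample_vial: Sample vial: the same vial with a low beige fill; same size, same origin and axes.
- pocket_1 (a point): Seat of pocket 1 (one black dot on the white deck beside it; the pocket nearer the robot): centre of the glass floor that the vial stands on, 129 mm above the table, 15 mm below the deck's top. Round pocket 32 mm across (1.5 mm play all round the vial body), 2 mm chamfer. Axes are the viewer's: z up, x along the mirror's shaft, away from the robot (pocket 1 to 2), y towards the camera.
- pocket_2 (a point): Seat of pocket 2 (two black dots), 72 mm from pocket 1 along +x; otherwise the same. A seated vial stands 43 mm above the deck (176 mm along x, 100 mm along y), so beside a vial in the other pocket grip with the fingers apart along the viewer's y.
- mirror_centre (a point): Point on the mirror's face and on its shaft, the middle of the mirror (134 mm along x, 94 mm across), 70 mm above the table, straight below the orange mark. Axes are the viewer's (x along the shaft) and do not turn with the mirror.
- mark (a point): Orange register mark, a 14 mm disc in a black ring on the underside of the glass between the two pockets, 55 mm straight above mirror_centre.
- lens (a point): Front of the camera's lens, 186 mm from mirror_centre; the camera always looks straight at mirror_centre, in the plane across the shaft. The mark is centred in its view when the mirror's normal halves the angle at mirror_centre between the mark (straight up) and the lens.
- camera_arm (a joint): Angle of the camera's swing arm about the shaft: 0 = camera level with the shaft on the viewer's +y side, growing as the camera rises. Clamped stiff at a new angle between 0.04 and 0.70 each time; do not move it.
- mirror (a joint): Tilt of the mirror about its shaft: 0 = flat, face up, where a light spring holds it; grows as its face leans to the camera (its normal at this angle from vertical, towards +y), stop at 1.05. For camera_arm = c the mark is centred at mirror = (pi/2 - c)/2. The spring pulls back with about 0.07 N m at 0 and 0.2 N m at 0.65: 1 to 2.3 N at the knob.
- knob (a point): Middle of the red knob on the mirror's lever, on the robot's side of the viewer: 14 mm round, 36 mm long along x, 119 mm from mirror_centre towards the robot, 90 mm from the shaft's axis. At mirror = t (rad) it is 90 sin(t - 0.611) mm from the shaft along y and 90 cos(t - 0.611) mm above it. Pinch it from above, fingers apart along the viewer's y, or push it; the pin turns between the fingers.
- dropper_green_1: Green-capped white dropper bottle, 27 mm across, 74 mm tall, a bystander; origin at the centre of its underside.

How it is judged (in metres and radians):
On the way, in this order (a step that is already met when the one before it is completed fails the run):
1. the control vial stands fully home in pocket 1, let go, before the sample vial is seated (horizontal distance between control_vial and pocket_1 below 0.006 m and z of control_vial in the frame of pocket_1 between -0.003 and 0.003 m and angle between control_vial's own z axis and vertical below 0.12 rad and contact force between the fingers and control_vial below 0.2 N), for 0.2 s.
2. the sample vial stands fully home in pocket 2, let go (horizontal distance between sample_vial and pocket_2 below 0.006 m and z of sample_vial in the frame of pocket_2 between -0.003 and 0.003 m and angle between each of sample_vial, control_vial's own z axis and vertical below 0.12 rad and contact force between the fingers and sample_vial below 0.2 N and horizontal distance between control_vial and pocket_1 below 0.006 m and z of control_vial in the frame of pocket_1 between -0.003 and 0.003 m), for 0.2 s.
3. the fingers hold the lever by its knob with the mark centred in the camera's view (((value of joint camera_arm below 0.101 rad and value of joint mirror between 0.6804 and 0.8204 rad) or (value of joint camera_arm between 0.1 and 0.161 rad and value of joint mirror between 0.6504 and 0.7904 rad) or (value of joint camera_arm between 0.16 and 0.221 rad and value of joint mirror between 0.6204 and 0.7604 rad) or (value of joint camera_arm between 0.22 and 0.281 rad and value of joint mirror between 0.5904 and 0.7304 rad) or (value of joint camera_arm between 0.28 and 0.341 rad and value of joint mirror between 0.5604 and 0.7004 rad) or (value of joint camera_arm between 0.34 and 0.401 rad and value of joint mirror between 0.5304 and 0.6704 rad) or (value of joint camera_arm between 0.4 and 0.461 rad and value of joint mirror between 0.5004 and 0.6404 rad) or (value of joint camera_arm between 0.46 and 0.521 rad and value of joint mirror between 0.4704 and 0.6104 rad) or (value of joint camera_arm between 0.52 and 0.581 rad and value of joint mirror between 0.4404 and 0.5804 rad) or (value of joint camera_arm between 0.58 and 0.641 rad and value of joint mirror between 0.4104 and 0.5504 rad) or (value of joint camera_arm above 0.64 rad and value of joint mirror between 0.3804 and 0.5204 rad)) and contact force between the fingers and mirror above 0.4 N and distance between the grasp point and knob below 0.045 m and velocity of joint mirror between -0.15 and 0.15 rad/s), for 0.3 s.
At the end, for the whole second after the job is handed in: Control vial in pocket 1, sample vial in pocket 2, each within 6 mm of the centre, 3 mm of the seat height and 0.12 rad of upright, not touched; fingers on the knob (TCP within 45 mm) press it with over 0.4 N and keep the mirror still within 0.055 rad of (pi/2 - camera_arm)/2 (all of step 2 and all of step 3 and contact force between the fingers and control_vial below 0.2 N); the arm keeps its last pose, push and grip.
It fails at once if the camera arm is pushed out of its setting (lens moved more than 8 mm) (distance of lens from where it was at the start of the episode above 0.008 m).
It fails at once if a vial is laid over (angle between any of control_vial, sample_vial's own z axis and vertical above 0.8 rad).
It fails at once if the dropper bottle is moved more than 20 mm (distance of dropper_green_1 from where it was at the start of the episode above 0.02 m).
It also fails if it takes over 61 s, if anything falls off the work surface, if the arm or the gripper's body presses on something with over 40 N, if the wrist force passes 120 N, or if a joint passes its speed limit or range.

ROBOT

A 6-joint arm with a two-finger parallel gripper is mounted at the origin on a cart in front of the work surface, level with it; the furniture and walls round the work are solid. World frame = base frame: x ahead of the robot, y to its left, z up, the work surface at z = 0. Lengths are in m, angles in degrees, forces in N, time in s.
With the tool pointing down it reaches from about 0.3 to 0.75 m from the base axis. Payload 8.5 kg.
Tool frame: the origin (TCP) lies between the finger pads, 19 mm behind the fingertips; this is the grasp point; z points along the fingers, y is the line along which they close (so a half turn about z gives the same grasp; the last joint's range is limited). The gripper opens to 85 mm and grips with 20 to 120 N. Pads are 22 mm wide; open, the fingers measure 114 mm over their backs; the gripper's body (76 mm by 85 mm) begins 54 mm behind the grasp point. The pads swing forward as they close: fully open they stand 13 mm farther back than shut.
Start: joints at [-77.309, 21.807, 74.336, -0, 83.858, -12.336], TCP at [0.233, -0.498, 0.25] pointing down, gripper open.
Joint ranges: [-178.18, 178.18], [-50.72, 133.34], [12.68, 142.11], [-81.47, 261.47], [9.98, 163.14], [-165.26, 165.26]. Speed limits (degrees/s): [136.94, 136.94, 180, 180, 180, 180].

INTERFACE

Orientations are given as a 3x3 rotation matrix whose columns are the frame's x, y, z axes.
In Python, from rig import env, optics gives the robot as it stands.
- The arm moves only by the shell command python3 -m jog 'ROWS' [OPENING] [FORCE]. ROWS is JSON, a list of rows, each an object with "linear": the shift along the tool's x, y, z in units of 40 mm (1.0 is 40 mm), a list of three; "roll": the turn about the tool's z in units of 5 degrees (1.0 is 5 degrees). A call has 1 to 12 rows; each row shifts and turns the commanded pose from where the row before left it, along the tool's axes as they then stand; what a row does not reach is not made up. A row lasts 1/12 s, in which the tool goes at most 41.7 mm and 7.16 degrees, less where a joint would pass 70% of its speed; a pose out of reach is approached as far as the arm can. A call is refused whole if a number of a shift passes 1 or a number of a turn 1, either way. A call with a gripper value outside its range is refused whole. OPENING is the opening, from -1 (shut) to 1 (fully open), set as the call begins (- or left out, the last holds). The fingers move at their own pace and stop on an object; FORCE is the grip in N (left out, the last holds). Time passes only in rows, so rows that do not move let the fingers close. It gives the time, the measured TCP pose, the force, the opening and the grip force at its end, in the units of the state.
- env.observe(): the state, without advancing time (a new reading comes with each control period).
- optics.get_image(name): name is "scene" or "side" or "wrist"; returns the picture (400x640x3 uint8, red, green, blue); there is no depth.
- optics.calibration(name): a dict with "fov_y" (degrees; the focal length in pixels is half the picture's height over the tangent of half this angle, whatever the lens; pixels are square), "cx", "cy" (the principal point, pixels), "T" (4x4, takes a point from camera to world coordinates). Camera axes: x right, y down, z forward; pixel columns grow to the right and rows downward; lengths in m; the calibration is good to about 2 mm. A picture is of the moment at which its call begins: read the wrist's pose just before it. calibration takes no time and is no camera call; for the wrist camera it gives the pose at the moment of the call.
- env.close_job(): hands the job in; it is judged then, once.
The state is a dict: "time_s": time; "q": joint angles; "qvel": joint speeds; "joint_efforts": joint torques, N m; "position": TCP position; "tool_rot": TCP orientation; "ft_force": force on the tool from outside, world axes, zero at the start; "wrist_torque": the same for the moment, N m; "grip_width": finger opening in m; "gripper_force": force on a finger pad.
Only numpy, scipy, OpenCV 4.12 (cv2) and the standard library are available. Lean on these libraries where they do the work, as an engineer would, in place of code of your own. Each camera call takes 0.05 s, during which the arm holds its last target. There are 200 camera calls.

## Working session

There is one attempt and no reset: what is moved stays moved. The work goes in short steps, Python scripts to look and compute and a shell command to move; the robot and the scene stay as the last step left them, time stands still between calls to the robot, and variables do not carry over. Pictures are saved under pics/ and viewed, at most 10 in all, crops included, and the job is handed in when it is done.

```bash
ls; mkdir -p pics; python3 - <<'E'
from rig import env, optics
import cv2,numpy as np
s=env.observe();print(s['time_s'],s['position'],np.round(s['tool_rot'],3).tolist())
for n in("scene","side"):
    im=optics.get_image(n);cv2.imwrite(f'pics/{n}0.png',im[:,:,::-1]);c=optics.calibration(n);print(n,c['fov_y'],c['cx'],c['cy'],np.round(c['T'],4).tolist())
E
```

```text
pics
0.0 [ 0.23261014 -0.49811008  0.24939978] [[0.906, 0.423, -0.0], [0.423, -0.906, 0.001], [0.0, -0.001, -1.0]]
scene 47.1612167457404 322.6891152526994 199.4269001307489 [[-0.8917, -0.2747, 0.3597, 0.0055], [-0.4526, 0.5327, -0.7151, 0.9954], [0.0049, -0.8005, -0.5993, 0.9242], [0.0, 0.0, 0.0, 1.0]]
side 49.70793849925578 325.0659029412723 200.36122087305267 [[-0.9534, -0.1639, 0.2533, 0.2409], [-0.3015, 0.5439, -0.7831, 0.863], [-0.0094, -0.823, -0.568, 0.7064], [0.0, 0.0, 0.0, 1.0]]
```

View pics/scene0.png

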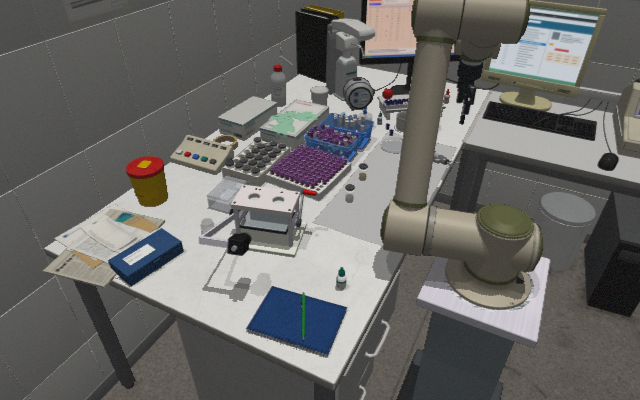

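View pics/side0.png

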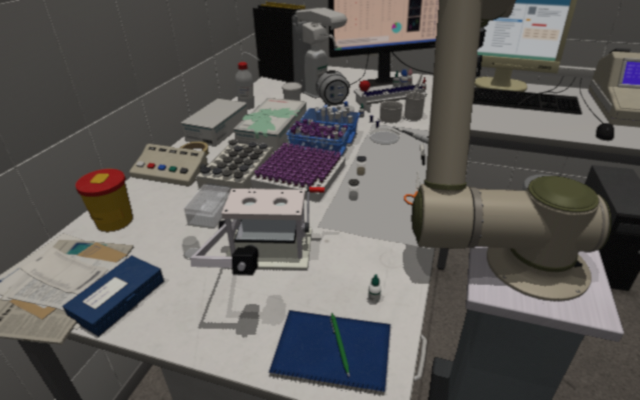

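The scene picture shows the viewer at about (268,215), its knob at (310,192), its camera at (238,243), vials at (350,190) and (363,172), and the green dropper at (341,278). I'll enlarge crops to get features.

```bash
python3 - <<'E'
import cv2,numpy as np
a=cv2.imread('pics/scene0.png')[150:275,190:390];b=cv2.imread('pics/side0.png')[145:285,180:380]
cv2.imwrite('pics/crop1.png',np.vstack([cv2.resize(a[:75*1+50],None,fx=4,fy=4,interpolation=2)]))
cv2.imwrite('pics/crop2.png',cv2.resize(b,None,fx=4,fy=4,interpolation=2))
E
```

```text
(no output)
```

View pics/crop1.png

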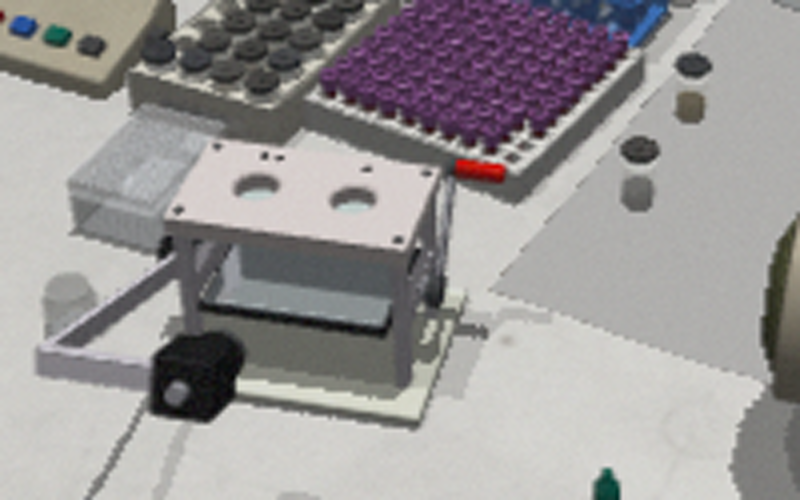

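View pics/crop2.png

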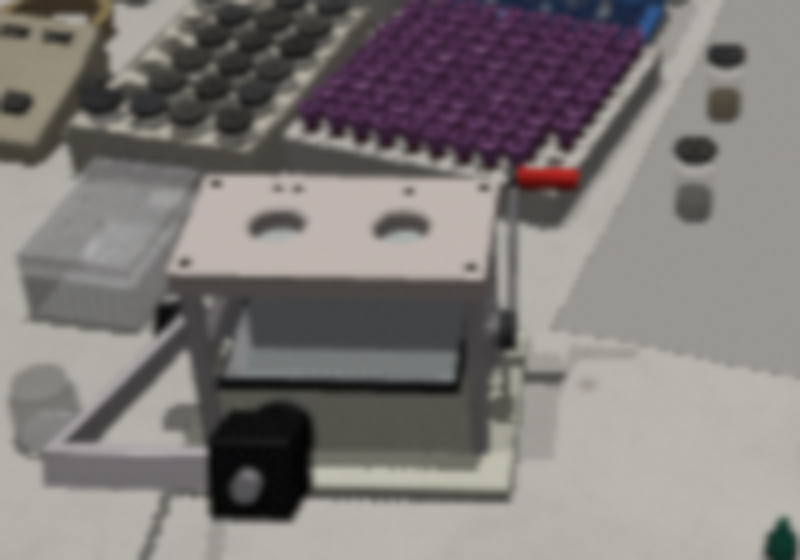

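```bash
cat > h.py <<'E'
import numpy as np
from rig import env,optics
def ray(c,u,v):
    f=200/np.tan(np.radians(c['fov_y']/2)); d=np.array([(u-c['cx'])/f,(v-c['cy'])/f,1.]); T=np.array(c['T'])
    d=T[:3,:3]@d; return T[:3,3],d/np.linalg.norm(d)
def tri(rays):
    A=sum(np.eye(3)-np.outer(d,d) for o,d in rays); b=sum((np.eye(3)-np.outer(d,d))@o for o,d in rays)
    p=np.linalg.solve(A,b); return p,[round(1e3*np.linalg.norm(np.cross(p-o,d)),1) for o,d in rays]
def plane(r,z): return r[0]+r[1]*(z-r[0][2])/r[1][2]
def proj(c,p):
    T=np.array(c['T']); q=T[:3,:3].T@(np.asarray(p)-T[:3,3]); f=200/np.tan(np.radians(c['fov_y']/2)); return q[:2]/q[2]*f+[c['cx'],c['cy']]
E
python3 - <<'E'
from h import *
S=optics.calibration('scene');D=optics.calibration('side')
P=dict(ctl=((640,146),(695,147)),ctlbot=((638,208),(693,221)),smp=((693,63),(726,51)),smpbot=((690,121),(723,121)),p1=((354,197),(402,225)),p2=((257,185),(278,223)),a=((216,146),(216,183)),b=((426,173),(484,187)),c=((398,240),(471,267)),d=((179,210),(184,262)),knob=((480,170),(548,178)),camknob=((177,392),(245,486)),barcorner=((38,362),(46,468)))
for k,((u,v),(x,y)) in P.items():
    p,e=tri([ray(S,190+(u+.5)/4-.5,150+(v+.5)/4-.5),ray(D,180+(x+.5)/4-.5,145+(y+.5)/4-.5)]);print(k,np.round(p,4),e[0])
E
```

```text
ctl [ 0.4842 -0.1537  0.051 ] 0.6
ctlbot [ 0.4846 -0.1569 -0.0154] 0.8
smp [ 0.493  -0.2852  0.0564] 1.8
smpbot [ 0.4951 -0.2938 -0.0116] 1.4
p1 [0.5923 0.1135 0.1388] 0.7
p2 [0.6593 0.1368 0.1422] 0.8
a [0.7099 0.1146 0.1462] 0.8
b [0.5571 0.071  0.1446] 1.0
c [0.538  0.144  0.1409] 1.1
d [0.6963 0.1815 0.1373] 1.2
knob [0.5252 0.0475 0.1425] 0.8
camknob [0.5663 0.3591 0.1626] 0.4
barcorner [0.6594 0.3756 0.1625] 0.9
```

```bash
python3 - <<'E'
from h import *
c=optics.calibration('wrist');s=env.observe();T=np.array(c['T']);R=np.array(s['tool_rot'])
print(c['fov_y'],c['cx'],c['cy']);print(np.round(R.T@(T[:3,3]-s['position']),4),np.round(R.T@T[:3,:3],3).tolist())
def go(p): return np.round(R.T@(np.array(p)-s['position'])/0.04,2)
print(go([.48,-.22,.28]),R[:,0],R[:,1])
E
```

```text
66.46665180283954 319.0425218191202 193.3358495048845
[ 0.0809  0.0013 -0.1245] [[0.0, -0.949, -0.314], [1.0, 0.0, -0.0], [0.0, -0.314, 0.949]]
[ 8.55 -3.69 -0.76] [9.06114376e-01 4.23032705e-01 2.63355875e-04] [ 0.42303268 -0.90611351 -0.0012861 ]
```

```bash
python3 -m jog '[{"linear":[0,0,0],"roll":1},{"linear":[0,0,0],"roll":1},{"linear":[0.85,-0.5,-0.08],"roll":0},{"linear":[0.85,-0.5,-0.08],"roll":0},{"linear":[0.85,-0.5,-0.08],"roll":0},{"linear":[0.85,-0.5,-0.08],"roll":0},{"linear":[0.85,-0.5,-0.08],"roll":0},{"linear":[0.85,-0.5,-0.08],"roll":0},{"linear":[0.85,-0.5,-0.08],"roll":0},{"linear":[0.85,-0.5,-0.08],"roll":0},{"linear":[0.85,-0.5,-0.08],"roll":0},{"linear":[0,0,0],"roll":0}]' 1; cat > w.py <<'E'
import sys,pickle,cv2
from h import *
n=sys.argv[1];c=optics.calibration('wrist');im=optics.get_image('wrist');cv2.imwrite(f'pics/{n}.png',im[:,:,::-1]);pickle.dump(c,open(f'pics/{n}.pkl','wb'))
s=env.observe();print(s['time_s'],np.round(s['position'],4),np.round(s['tool_rot'],3).tolist())
E
python3 w.py w1
```

```text
time_s: 1.1
position: [0.4849, -0.2405, 0.2791]
tool_rot: [[0.964, 0.265, 0.001], [0.265, -0.964, 0.001], [0.002, -0.001, -1.0]]
ft_force: [-0.4, -0.0, -1.1]
grip_width: 0.0852
gripper_force: 0.0
1.15 [ 0.4832 -0.2426  0.2787] [[0.964, 0.264, 0.0], [0.264, -0.964, 0.0], [0.0, -0.0, -1.0]]
```

View pics/w1.png

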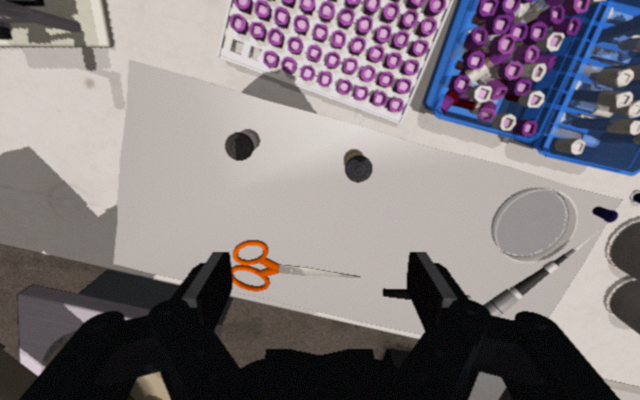

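The wrist view shows the stopper of the control vial at (240,145) and of the sample vial at (358,166). Next, the viewer from above.

```bash
cat > v.py <<'E'
import sys,pickle,cv2
from h import *
def stop(n,boxes,th=75):
    im=cv2.imread(f'pics/{n}.png');c=pickle.load(open(f'pics/{n}.pkl','rb'));out=[]
    for x0,y0,x1,y1 in boxes:
        m=(im[y0:y1,x0:x1].max(2)<th).astype(np.uint8);k,l,st,ce=cv2.connectedComponentsWithStats(m);i=1+st[1:,4].argmax()
        cn=max(cv2.findContours((l==i).astype(np.uint8),0,1)[0],key=cv2.contourArea);e=cv2.fitEllipse(cv2.convexHull(cn))
        print(n,'ellipse',np.round(e[0]+np.array([x0,y0]),1),np.round(e[1],1),st[i,4]);out.append(ray(c,e[0][0]+x0,e[0][1]+y0))
    return out
E
python3 - <<'E'
from v import *
S=optics.calibration('scene');D=optics.calibration('side')
g=lambda c,x0,y0,u,v:ray(c,x0+(u+.5)/4-.5,y0+(v+.5)/4-.5)
r=stop('w1',[(215,120,268,170),(335,140,385,190)])
for k,rr,a,b in(('ctl',r[0],(640,146),(695,147)),('smp',r[1],(693,63),(726,51))):
    print(k,np.round(plane(rr,.056),4),*tri([rr,g(S,190,150,*a),g(D,180,145,*b)]))
s=env.observe();R=np.array(s['tool_rot']);print(np.round(R.T@(np.array([.56,.05,.32])-s['position'])/.04,2))
E
```

```text
w1 ellipse [239.4 145.8] [26.5 27.4] 580
w1 ellipse [357.9 167.8] [25.9 26.4] 540
ctl [ 0.4838 -0.1477  0.056 ] [ 0.48271726 -0.14783414  0.05493194] [np.float64(0.9), np.float64(1.2), np.float64(0.5)]
smp [ 0.4951 -0.2858  0.056 ] [ 0.49392826 -0.28639779  0.05542824] [np.float64(1.2), np.float64(2.0), np.float64(1.8)]
[ 3.78 -6.55 -1.03]
```

```bash
python3 -m jog '[{"linear":[0.21,-0.76,0],"roll":0},{"linear":[0.21,-0.76,0.4],"roll":0},{"linear":[0.21,-0.76,0.6],"roll":0},{"linear":[0,0,0.9],"roll":0},{"linear":[0,0,0.9],"roll":0},{"linear":[0,0,0.9],"roll":0},{"linear":[0,0,0],"roll":0},{"linear":[0,0,0],"roll":0}]'; python3 w.py w2; python3 - <<'E'
from v import *
s=env.observe();R=np.array(s['tool_rot'])
import os
im=cv2.imread('pics/w2.png');c=pickle.load(open('pics/w2.pkl','rb'));u=proj(c,[.483,-.148,.055]);print(u)
x,y=map(int,u)
r=stop('w2',[(x-50,max(0,y-50),x+50,y+50)])
a=stop('w1',[(215,120,268,170)])
print(plane(r[0],.058),tri([r[0],a[0]]));print(R.T@(np.array([.483,-.148,.047])-s['position'])/.04)
E
```

```text
time_s: 1.82
position: [0.4815, -0.1511, 0.1304]
tool_rot: [[0.966, 0.258, -0.003], [0.258, -0.966, 0.002], [-0.002, -0.002, -1.0]]
ft_force: [0.6, 0.4, 1.2]
grip_width: 0.0854
gripper_force: 0.0
1.8667 [ 0.4825 -0.1515  0.132 ] [[0.966, 0.258, 0.001], [0.258, -0.966, -0.0], [0.0, 0.001, -1.0]]
[313.90868536 210.30227656]
w2 ellipse [312.5 209.1] [44.3 45.5] 1591
w1 ellipse [239.4 145.8] [26.5 27.4] 580
[ 0.48475131 -0.14657368  0.058     ] (array([ 0.48301673, -0.14700106,  0.05317717]), [np.float64(0.1), np.float64(0.1)])
[ 0.03416991 -0.08184754  2.12434379]
```

```bash
python3 -m jog '[{"linear":[0.06,-0.1,0.7],"roll":0},{"linear":[0,0,0.7],"roll":0},{"linear":[0,0,0.5],"roll":0},{"linear":[0,0,0.2],"roll":0},{"linear":[0,0,0],"roll":0},{"linear":[0,0,0],"roll":0}]' && python3 -m jog '[{"linear":[0,0,0],"roll":0},{"linear":[0,0,0],"roll":0},{"linear":[0,0,0],"roll":0},{"linear":[0,0,0],"roll":0},{"linear":[0,0,0],"roll":0},{"linear":[0,0,0],"roll":0},{"linear":[0,0,0],"roll":0},{"linear":[0,0,0],"roll":0}]' -1 25
```

```text
time_s: 2.37
position: [0.4844, -0.1468, 0.0485]
tool_rot: [[0.966, 0.259, 0.002], [0.259, -0.966, -0.001], [0.002, 0.002, -1.0]]
ft_force: [0.0, -0.4, 0.8]
grip_width: 0.0858
gripper_force: 0.0
time_s: 3.03
position: [0.4838, -0.1462, 0.0474]
tool_rot: [[0.966, 0.259, 0.001], [0.259, -0.966, -0.0], [0.001, 0.001, -1.0]]
ft_force: [-0.5, 1.1, 6.3]
grip_width: 0.0313
gripper_force: 24.4
```

```bash
python3 -m jog '[{"linear":[0,0,-0.5],"roll":0},{"linear":[0,0,-1],"roll":0},{"linear":[0,0,-1],"roll":0},{"linear":[0.3,-0.5,-0.8],"roll":0},{"linear":[0.3,-0.5,-0.8],"roll":0},{"linear":[0.35,-0.6,-0.7],"roll":0},{"linear":[0.4,-0.6,-0.7],"roll":0},{"linear":[0.5,-0.7,-0.5],"roll":0},{"linear":[0.5,-0.7,-0.5],"roll":0},{"linear":[0.5,-0.8,-0.3],"roll":0},{"linear":[0.5,-0.8,-0.3],"roll":0},{"linear":[0,0,0],"roll":0}]' && python3 w.py w3
```

```text
time_s: 4.03
position: [0.56, 0.0948, 0.3327]
tool_rot: [[0.964, 0.265, 0.004], [0.265, -0.964, 0.002], [0.004, -0.0, -1.0]]
ft_force: [0.5, -0.2, 0.6]
grip_width: 0.0316
gripper_force: 25.0
4.0833 [0.5594 0.0923 0.3314] [[0.965, 0.264, 0.001], [0.264, -0.965, 0.0], [0.001, 0.0, -1.0]]
```

View pics/w3.png

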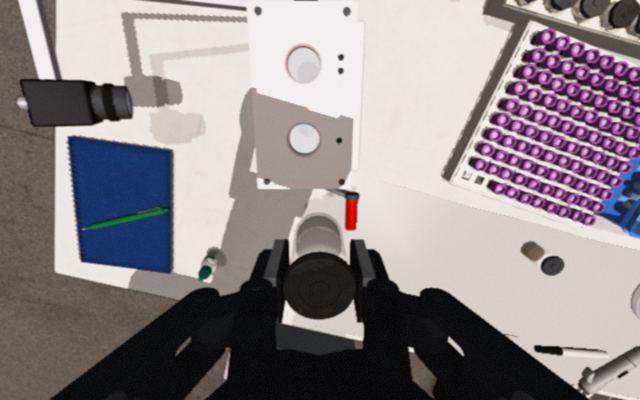

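The wrist view shows pocket 1 at (304,139), pocket 2 at (304,63), knob at (351,211), the viewer camera from (20,102) to its lens front at about (132,102). Now I measure these, taking a second, sideways-shifted view for parallax.

```bash
python3 -m jog '[{"linear":[0,-0.9,0],"roll":0},{"linear":[0,-0.9,0],"roll":0},{"linear":[0,-0.7,0],"roll":0},{"linear":[0,0,0],"roll":0},{"linear":[0,0,0],"roll":0}]' >/dev/null; python3 w.py w4; python3 - <<'E'
from v import *
a=cv2.imread('pics/w3.png')[0:240,0:400];b=cv2.imread('pics/w4.png')[0:240,0:560]
cv2.imwrite('pics/crop3.png',np.vstack([cv2.resize(a[:,:400],None,fx=2,fy=2)[:300],cv2.resize(b[:,100:500],None,fx=2,fy=2)[:300]]))
for n in('w3','w4'):
    im=cv2.imread(f'pics/{n}.png').astype(int);c=pickle.load(open(f'pics/{n}.pkl','rb'))
    for nm,p in(('p1',(.592,.1135,.14)),('p2',(.659,.137,.14)),('k',(.525,.0475,.1425)),('lens',(.575,.31,.15))):print(n,nm,proj(c,p).round(1))
    m=((im[:,:,2]>150)&(im[:,:,1]<60)).astype(np.uint8);k,l,st,ce=cv2.connectedComponentsWithStats(m);i=1+st[1:,4].argmax();print('red',ce[i],st[i])
E
```

```text
4.55 [0.533  0.1854 0.3304] [[0.966, 0.259, -0.001], [0.259, -0.966, -0.001], [-0.001, 0.0, -1.0]]
w3 p1 [308.8 139.2]
w3 p2 [302.9  65.2]
w3 k [350.8 213.9]
w3 lens [107.5 103.6]
red [350.85606061 214.70075758] [346 201  11  29 264]
w4 p1 [401.7 136.1]
w4 p2 [402.6  60.9]
w4 k [438.  211.4]
w4 lens [204.4 100.8]
red [438.79794521 212.21917808] [432 198  14  30 292]
```

View pics/crop3.png

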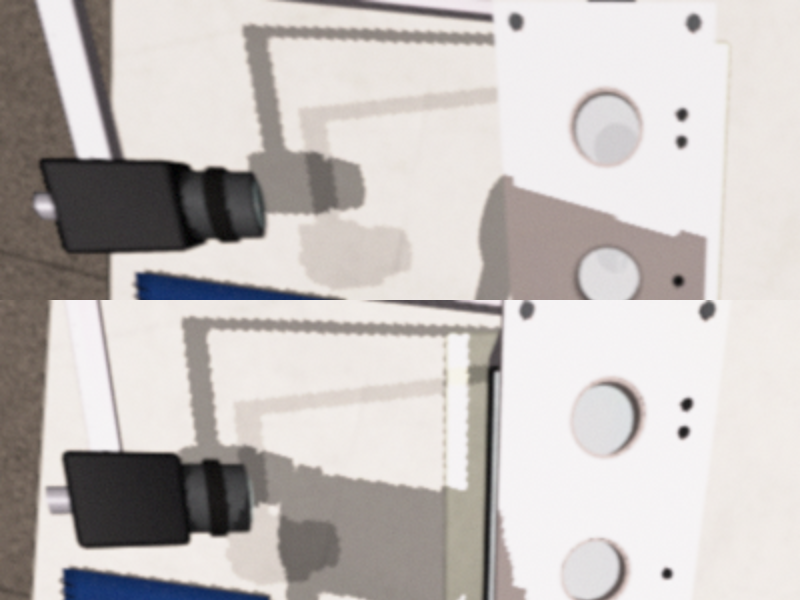

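The crops show pocket 2 at (303,63.5)/(403.5,58.5), pocket 1 at (304,138.5)/(397,136), and the lens front at (128.5,102.5)/(224.5,99.5), in w3/w4 pixels.

```bash
python3 - <<'E'
from v import *
C={n:pickle.load(open(f'pics/{n}.pkl','rb')) for n in('w3','w4')};S=optics.calibration('scene');D=optics.calibration('side')
P=dict(p2=((606,127),(607,117)),p1=((608,277),(594,272)),b1=((515,21),(526,10)),b2=((693,22),(707,10)),lens=((257,205),(249,199)),back=((35,207),(47,200)),knob=((701.7,429.4),(677.6,424.4)))
X={}
for k,(a,b) in P.items():
    p,e=tri([ray(C['w3'],a[0]/2-.25,a[1]/2-.25),ray(C['w4'],100+b[0]/2-.25,b[1]/2-.25)]);X[k]=p;print(k,p.round(4),e[0])
# pockets on z=.144
q={k:np.mean([plane(ray(C['w3'],P[k][0][0]/2-.25,P[k][0][1]/2-.25),.144),plane(ray(C['w4'],100+P[k][1][0]/2-.25,P[k][1][1]/2-.25),.144)],0) for k in('p1','p2')}
for k in('p1','p2'):print(k,'at .144',[plane(ray(C['w3'],P[k][0][0]/2-.25,P[k][0][1]/2-.25),.144).round(4),plane(ray(C['w4'],100+P[k][1][0]/2-.25,P[k][1][1]/2-.25),.144).round(4)])
d=q['p2']-q['p1'];print('len',np.linalg.norm(d),'yaw',np.degrees(np.arctan2(d[1],d[0])))
t=np.radians(15);y=lambda t:np.array([-np.sin(t),np.cos(t),0])
yy=np.array([-d[1],d[0],0])/np.linalg.norm(d);m=(q['p1']+q['p2'])/2;m[2]=.07
L=X['lens']-m;print('lens y,z',L@yy,L[2],np.linalg.norm(L),'c',np.arctan2(L[2],L@yy),'along shaft',L@[yy[1],-yy[0],0])
v=X['back']-X['lens'];print('axis c',np.arctan2(v[2],v@yy),np.linalg.norm(v))
for n,uv in(('w3',(257,205)),('w4',(449,199))):   # plane-of-camera estimate with 186 mm
    o,r=ray(C[n],uv[0]/2-.25,uv[1]/2-.25)
    s_=np.linspace(.1,.6,5001)[:,None];pp=o+s_*r-m;i=np.argmin(abs(np.hypot(pp@yy,pp[:,2])-.186)+ (pp[:,2]<0)*9);print(n,'c186',np.arctan2(pp[i][2],pp[i]@yy),pp[i]@[yy[1],-yy[0],0])
kk=X['knob']-m;print('knob rel',kk@[yy[1],-yy[0],0],kk@yy,kk[2])
E
```

```text
p2 [0.6608 0.1375 0.1419] 0.3
p1 [0.5913 0.1187 0.1403] 0.3
b1 [0.6924 0.1879 0.1442] 0.1
b2 [0.7132 0.1103 0.1446] 0.1
lens [0.5809 0.293  0.1462] 0.0
back [0.5608 0.3675 0.1796] 0.3
knob [0.5254 0.0482 0.1455] 0.0
p1 at .144 [array([0.5922, 0.1187, 0.144 ]), array([0.5912, 0.1196, 0.144 ])]
p2 at .144 [array([0.6604, 0.1373, 0.144 ]), array([0.6607, 0.1381, 0.144 ])]
len 0.07126720149235716 yaw 15.04738617508743
lens y,z 0.17062595089867832 0.0761826195202083 0.18686321629525804 c 0.41993038826066914 along shaft -0.000924644347510422
axis c 0.40909431449527744 0.08409155949631693
w3 c186 0.46773235451541134 -0.0007266165036669566
w4 c186 0.19870209023491373 -0.0017745292853043203
knob rel -0.11807094087601949 -0.051322805215139676 0.07547736804830366
```

```bash
python3 - <<'E'
from v import *
im=cv2.imread('pics/w4.png');s=env.observe();R=np.array(s['tool_rot']);c=pickle.load(open('pics/w4.pkl','rb'))
print(proj(c,s['position']+R@[0,0,-.0106]),proj(c,s['position']+R@[.0165,0,-.0106]),proj(c,s['position']+R@[-.0165,0,-.0106]))
for x in(315,320,325): print(im[240:325:3,x].max(1))
for p in([.5915,.119,.21],[.5915,.119,.1764]):print(R.T@(np.array(p)-s['position'])/.04)
E
```

```text
[318.38776434 287.2272001 ] [318.4245757  253.76073666] [318.3537069  318.18997696]
[131 137 155 175  77  21  31  44  41  34  42  32  34  34  24  34  33  31
  36  32  36  28  31  33  33  30  33  44  45]
[132 140 159 178  59  20  33  40  34  34  32  36  36  35  29  33  33  34
  35  36  24  31  28  32  34  33  34  48  45]
[133 134 154 173  78  24  30  41  38  34  31  35  34  30  25  33  34  34
  34  38  34  33  30  35  37  34  49  46  45]
[0.98571398 1.98259381 3.00959487]
[0.98652763 1.98228604 3.84959442]
```

```bash
python3 -m jog '[{"linear":[0.32,0.66,0.4],"roll":0},{"linear":[0.32,0.66,0.6],"roll":0},{"linear":[0.32,0.66,0.6],"roll":0},{"linear":[0,0,0.7],"roll":0},{"linear":[0,0,0.4],"roll":0},{"linear":[0,0,0],"roll":0},{"linear":[0,0,0],"roll":0}]' ; python3 w.py w5;python3 - <<'E'
from v import *
s=env.observe();R=np.array(s['tool_rot'])
print(R.T@(np.array([.5915,.119,.1764])-s['position'])/.04)
E
```

```text
time_s: 5.13
position: [0.5908, 0.1182, 0.2226]
tool_rot: [[0.966, 0.258, -0.001], [0.258, -0.966, -0.0], [-0.001, -0.0, -1.0]]
ft_force: [0.0, 0.2, 0.2]
grip_width: 0.0313
gripper_force: 25.0
5.1833 [0.5911 0.1187 0.2239] [[0.966, 0.258, 0.001], [0.258, -0.966, -0.0], [0.001, 0.0, -1.0]]
[ 0.00934363 -0.0065827   1.18666185]
```

```bash
python3 -m jog '[{"linear":[-0.01,0,0.4],"roll":0},{"linear":[0,0,0.3],"roll":0},{"linear":[0,0,0.15],"roll":0},{"linear":[0,0,0.1],"roll":0},{"linear":[0,0,0],"roll":0}]';python3 -m jog '[{"linear":[0,0,0.1],"roll":0},{"linear":[0,0,0.08],"roll":0},{"linear":[0,0,0.05],"roll":0},{"linear":[0,0,0],"roll":0},{"linear":[0,0,0],"roll":0}]'
```

```text
time_s: 5.6
position: [0.5904, 0.1195, 0.1852]
tool_rot: [[0.966, 0.259, 0.001], [0.259, -0.966, -0.0], [0.001, 0.0, -1.0]]
ft_force: [-0.3, 0.2, -0.2]
grip_width: 0.0315
gripper_force: 25.0
time_s: 6.02
position: [0.5906, 0.1196, 0.1764]
tool_rot: [[0.966, 0.259, 0.002], [0.259, -0.966, 0.0], [0.002, 0.0, -1.0]]
ft_force: [-0.2, -0.4, 5.7]
grip_width: 0.0314
gripper_force: 25.2
```

```bash
python3 -m jog '[{"linear":[0,0,0],"roll":0},{"linear":[0,0,0],"roll":0},{"linear":[0,0,0],"roll":0},{"linear":[0,0,0],"roll":0},{"linear":[0,0,0],"roll":0},{"linear":[0,0,-0.3],"roll":0},{"linear":[0,0,-1],"roll":0},{"linear":[0,0,-1],"roll":0},{"linear":[0,0,-1],"roll":0},{"linear":[0,0,0],"roll":0},{"linear":[0,0,0],"roll":0}]' 1; python3 w.py w6; python3 - <<'E'
from v import *
c=pickle.load(open('pics/w6.pkl','rb'));u=proj(c,[.5915,.119,.187]);print(u);x,y=map(int,u)
r=stop('w6',[(x-60,y-60,x+60,y+60)]);print(plane(r[0],.187))
s=env.observe();R=np.array(s['tool_rot'])
for p in([.494,-.286,.3],[.494,-.286,.13]):print(R.T@(np.array(p)-s['position'])/.04)
E
```

```text
time_s: 6.93
position: [0.5907, 0.1196, 0.3098]
tool_rot: [[0.966, 0.259, 0.005], [0.259, -0.966, 0.0], [0.005, 0.001, -1.0]]
ft_force: [0.9, -0.9, -1.1]
grip_width: 0.0855
gripper_force: 0.0
6.9833 [0.5902 0.1195 0.3076] [[0.966, 0.259, 0.001], [0.259, -0.966, 0.0], [0.001, 0.0, -1.0]]
[318.30337399 192.48868247]
w6 ellipse [318.1 192.8] [36.1 37.3] 1068
[0.59114876 0.11911882 0.187     ]
[-4.95142937  9.16748403  0.18871749]
[-4.95358674  9.16703382  4.43871692]
```

```bash
python3 -m jog '[{"linear":[-0.45,0.84,0],"roll":0},{"linear":[-0.45,0.84,0],"roll":0},{"linear":[-0.45,0.84,0],"roll":0},{"linear":[-0.45,0.84,0],"roll":0},{"linear":[-0.45,0.84,0],"roll":0},{"linear":[-0.45,0.84,0],"roll":0},{"linear":[-0.45,0.83,0.2],"roll":0},{"linear":[-0.45,0.83,0.3],"roll":0},{"linear":[-0.45,0.83,0.4],"roll":0},{"linear":[-0.45,0.82,0.4],"roll":0},{"linear":[-0.45,0.82,0.4],"roll":0},{"linear":[0,0,0.8],"roll":0}]' >/dev/null; python3 -m jog '[{"linear":[0,0,0.8],"roll":0},{"linear":[0,0,0.7],"roll":0},{"linear":[0,0,0.4],"roll":0},{"linear":[0,0,0],"roll":0},{"linear":[0,0,0],"roll":0}]'; python3 w.py w7; python3 - <<'E'
from v import *
c=pickle.load(open('pics/w7.pkl','rb'));u=proj(c,[.494,-.286,.056]);print(u);x,y=map(int,u)
r=stop('w7',[(x-60,y-60,x+60,y+60)]);a=stop('w1',[(335,140,385,190)]);print(plane(r[0],.056),tri([r[0],a[0]]))
s=env.observe();R=np.array(s['tool_rot']);p=plane(r[0],.056);p[2]=.047
print(R.T@(p-s['position'])/.04)
E
```

```text
time_s: 8.4
position: [0.4936, -0.2857, 0.1304]
tool_rot: [[0.966, 0.259, -0.003], [0.259, -0.966, 0.002], [-0.002, -0.003, -1.0]]
ft_force: [-0.9, 0.2, 1.4]
grip_width: 0.0854
gripper_force: 0.0
8.45 [ 0.4942 -0.286   0.1317] [[0.966, 0.259, -0.0], [0.259, -0.966, 0.0], [-0.0, -0.0, -1.0]]
[318.23279134 213.47637568]
w7 ellipse [318.9 211.8] [44.2 45.4] 1584
w1 ellipse [357.9 167.8] [25.9 26.4] 540
[ 0.49531477 -0.28611038  0.056     ] (array([ 0.49476478, -0.28616832,  0.05444828]), [np.float64(0.1), np.float64(0.1)])
[0.02738021 0.00997142 2.11751099]
```

```bash
python3 -m jog '[{"linear":[0.03,0.01,0.7],"roll":0},{"linear":[0,0,0.7],"roll":0},{"linear":[0,0,0.5],"roll":0},{"linear":[0,0,0.22],"roll":0},{"linear":[0,0,0],"roll":0},{"linear":[0,0,0],"roll":0}]' >/dev/null&& python3 -m jog '[{"linear":[0,0,0],"roll":0},{"linear":[0,0,0],"roll":0},{"linear":[0,0,0],"roll":0},{"linear":[0,0,0],"roll":0},{"linear":[0,0,0],"roll":0},{"linear":[0,0,0],"roll":0},{"linear":[0,0,0],"roll":0},{"linear":[0,0,0],"roll":0}]' -1 25; python3 - <<'E'
from h import *
s=env.observe();R=np.array(s['tool_rot']);print(R.T@(np.array([.6606,.1378,.27])-s['position'])/.04)
E
```

```text
time_s: 9.62
position: [0.4957, -0.2863, 0.0474]
tool_rot: [[0.966, 0.259, 0.001], [0.259, -0.966, -0.001], [0.001, 0.001, -1.0]]
ft_force: [-0.2, 0.9, 6.8]
grip_width: 0.0313
gripper_force: 24.5
[ 6.7348454  -9.16642705 -5.56868747]
```

```bash
python3 -m jog '[{"linear":[0,0,-0.6],"roll":0},{"linear":[0,0,-1],"roll":0},{"linear":[0,0,-1],"roll":0},{"linear":[0,0,-1],"roll":0},{"linear":[0.3,-0.4,-0.8],"roll":0},{"linear":[0.3,-0.4,-0.8],"roll":0},{"linear":[0.5,-0.7,-0.37],"roll":0},{"linear":[0.56,-0.76,0],"roll":0},{"linear":[0.56,-0.76,0],"roll":0},{"linear":[0.56,-0.76,0],"roll":0},{"linear":[0.56,-0.76,0],"roll":0}]' >/dev/null; python3 -m jog '[{"linear":[0.56,-0.76,0],"roll":0},{"linear":[0.56,-0.76,0],"roll":0},{"linear":[0.56,-0.76,0],"roll":0},{"linear":[0.56,-0.76,0],"roll":0},{"linear":[0.56,-0.76,0],"roll":0},{"linear":[0.56,-0.76,0],"roll":0},{"linear":[0,0,0],"roll":0},{"linear":[0,0,0],"roll":0}]'; python3 w.py w8;  python3 - <<'E'
from v import *
im=cv2.imread('pics/w8.png');s=env.observe();R=np.array(s['tool_rot']);c=pickle.load(open('pics/w8.pkl','rb'))
print(proj(c,s['position']+R@[.0165,0,-.0106]),im[240:262,320].max(1))
print(R.T@(np.array([.6606,.1378,.1764])-s['position'])/.04)
E
```

```text
time_s: 11.2
position: [0.6599, 0.1366, 0.2685]
tool_rot: [[0.965, 0.262, -0.002], [0.262, -0.965, -0.0], [-0.002, -0.0, -1.0]]
ft_force: [0.8, -1.0, -0.9]
grip_width: 0.0316
gripper_force: 24.9
11.25 [0.6598 0.1351 0.2689] [[0.966, 0.26, -0.001], [0.26, -0.966, -0.0], [-0.001, 0.0, -1.0]]
[319.52359403 255.72226247] [111 118 114 116 123 129 134 142 149 152 158 144  93  31  17  21  26  25
  28  30  36  35]
[ 0.04068837 -0.058579    2.31208844]
```

```bash
python3 -m jog '[{"linear":[0.03,-0.05,0.5],"roll":0},{"linear":[0,0,0.6],"roll":0},{"linear":[0,0,0.5],"roll":0},{"linear":[0,0,0.3],"roll":0},{"linear":[0,0,0.15],"roll":0},{"linear":[0,0,0],"roll":0}]';python3 -m jog '[{"linear":[0,0,0.1],"roll":0},{"linear":[0,0,0.1],"roll":0},{"linear":[0,0,0.06],"roll":0},{"linear":[0,0,0],"roll":0},{"linear":[0,0,0],"roll":0}]'
```

```text
time_s: 11.75
position: [0.6612, 0.1363, 0.1896]
tool_rot: [[0.966, 0.258, 0.004], [0.258, -0.966, 0.002], [0.005, -0.0, -1.0]]
ft_force: [-0.4, 4.0, 7.7]
grip_width: 0.0314
gripper_force: 25.8
time_s: 12.17
position: [0.6634, 0.1371, 0.1832]
tool_rot: [[0.966, 0.258, 0.014], [0.258, -0.966, 0.003], [0.015, 0.001, -1.0]]
ft_force: [5.9, 7.4, 20.8]
grip_width: 0.0313
gripper_force: 27.3
```

```bash
python3 -m jog '[{"linear":[0,0,-0.2],"roll":0},{"linear":[0,0,-0.2],"roll":0},{"linear":[0,0,0],"roll":0},{"linear":[0,0,0],"roll":0}]'; python3 - <<'E'
from h import *
import cv2
a=optics.get_image('scene')[90:240,190:340,::-1];b=optics.get_image('side')[90:240,190:340,::-1]
cv2.imwrite('pics/crop4.png',np.hstack([cv2.resize(a[:, :],None,fx=2.66*1.0,fy=4,interpolation=2)[:600,:400],cv2.resize(b,None,fx=2.66,fy=4,interpolation=2)[:600,:400]]))
E
```

```text
time_s: 12.5
position: [0.6604, 0.1362, 0.1933]
tool_rot: [[0.966, 0.258, -0.0], [0.258, -0.966, -0.0], [-0.0, 0.0, -1.0]]
ft_force: [-0.2, 0.8, -1.1]
grip_width: 0.0313
gripper_force: 26.6
```

View pics/crop4.png

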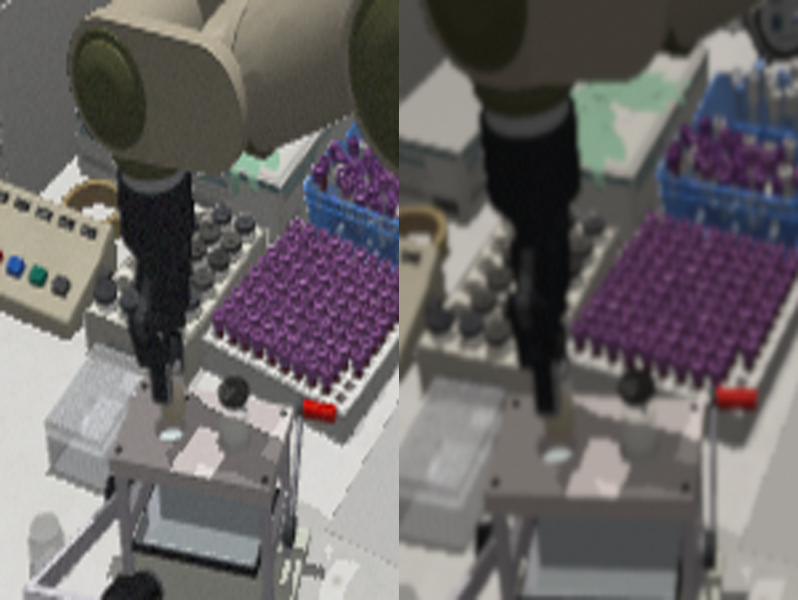

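The vial sits toward the robot's side/−y of the hole: the floor of pocket 2 is visible on the camera side of it at about (172,435) in the left panel. I'll raise it and measure how it hangs in the fingers.

```bash
python3 -m jog '[{"linear":[0,0,-0.6],"roll":0},{"linear":[0,0,-0.6],"roll":0},{"linear":[0,0,0],"roll":0},{"linear":[0,0,0],"roll":0}]'; python3 - <<'E'
from h import *
import cv2
s=env.observe();R=np.array(s['tool_rot']);P=np.array(s['position']);print(P)
rays=[]
for n in('scene','side'):
    im=optics.get_image(n);c=optics.calibration(n);cv2.imwrite(f'pics/{n}9.png',im[:,:,::-1])
    top=proj(c,P+R@[0,0,-.0]);bot=proj(c,P+R@[0,0,.0474]);print(n,top.round(1),bot.round(1))
    f=im.astype(int)
    for v in range(int(bot[1])-22,int(bot[1])+5,2):
        u=int(bot[0]);print(v,u-9,' '.join('%d,%d,%d'%tuple(f[v,x]) for x in range(u-9,u+12)))
c=optics.calibration('wrist');w=optics.get_image('wrist');cv2.imwrite('pics/w9.png',w[:,:,::-1])
print(proj(c,P+R@[.0165,0,-.0106]),w[244:262,319].max(1))
E
```

```text
time_s: 12.93
position: [0.6607, 0.137, 0.2418]
tool_rot: [[0.966, 0.259, 0.002], [0.259, -0.966, -0.0], [0.001, 0.0, -1.0]]
ft_force: [-0.8, 0.1, -0.9]
grip_width: 0.0316
gripper_force: 26.6
[0.66073538 0.13698269 0.24179407]
scene [250.2 166.3] [251.7 180.5]
158 242 29,33,37 24,25,26 28,29,29 27,29,28 23,24,20 37,38,39 45,49,50 36,38,36 25,27,21 15,26,28 28,32,25 28,26,29 22,30,27 37,37,37 59,60,60 69,69,69 70,68,67 66,65,66 59,61,58 52,56,52 58,57,55
160 242 17,17,27 21,24,28 26,29,28 10,13,11 21,20,25 20,14,22 27,28,29 28,31,33 32,33,29 16,15,25 26,29,32 40,40,41 40,38,43 27,32,32 42,47,43 77,80,74 75,75,72 79,78,75 77,75,74 93,96,93 63,66,61
162 242 12,24,27 26,28,29 34,33,35 28,29,34 25,31,29 14,12,19 26,24,28 12,14,15 28,28,32 24,25,28 29,31,34 41,43,43 36,42,40 33,39,40 37,39,43 90,85,83 103,103,95 90,92,89 75,74,77 76,79,82 81,82,84
164 242 24,26,27 33,35,33 28,34,30 27,29,28 25,27,29 23,30,26 13,22,19 23,19,28 27,29,29 29,27,29 35,34,36 36,39,40 40,37,42 31,33,34 31,36,36 62,63,67 71,73,76 72,72,76 56,59,61 57,59,61 75,77,77
166 242 39,40,41 28,28,26 22,24,28 26,23,26 27,30
[... 4383 characters left out ...]
237 96,94,89 96,94,88 101,98,92 112,109,101 125,121,112 120,116,107 93,90,81 79,74,65 77,72,62 76,71,62 77,71,62 76,71,61 77,72,63 78,73,66 78,75,69 79,77,72 81,79,76 84,82,79 89,87,84 95,92,89 103,101,97
183 237 83,80,75 86,83,77 90,87,81 96,93,86 98,94,88 93,89,82 85,83,76 78,75,70 76,73,68 75,73,68 75,73,68 74,72,67 74,72,67 75,72,68 76,74,71 78,76,73 79,77,75 80,78,75 79,78,75 80,78,76 79,77,75
185 237 79,76,70 79,76,70 79,76,71 79,76,71 80,77,71 79,75,70 77,74,69 75,72,68 74,71,66 74,72,67 74,71,65 74,71,65 73,71,65 74,72,67 75,73,69 76,74,72 78,76,74 80,78,75 79,77,75 79,77,75 79,78,75
[316.45098382 255.5555842 ] [103 107 116 121 128 137 140 126  59  15  20  22  19  21  31  34  34  33]
```

```bash
python3 - <<'E'
import cv2,numpy as np
r=lambda n,x0,y0,x1,y1,s:cv2.resize(cv2.imread(f'pics/{n}.png')[y0:y1,x0:x1],s,interpolation=2)
top=np.hstack([r('w5',250,205,386,307,(400,300)),r('w9',250,205,386,307,(400,300))])
bot=np.hstack([r('scene9',226,155,278,194,(400,300)),r('side9',220,155,272,194,(400,300))])
cv2.imwrite('pics/crop5.png',np.vstack([top,bot]))
E
```

```text
(no output)
```

View pics/crop5.png

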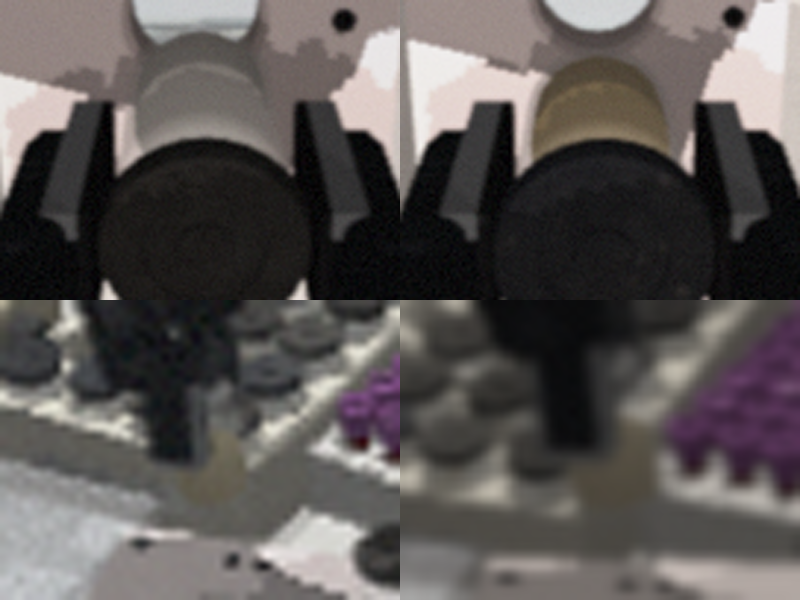

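The top panels show the sample vial tilted (bottom toward the robot) and slid up about 4 mm compared with how the control vial hung. Checking whether it was already so before contact (w8).

```bash
python3 - <<'E'
import cv2,numpy as np
for n in('w5','w8','w9'):
    im=cv2.imread(f'pics/{n}.png').astype(int);print(n);print([tuple(im[r,318,::-1]) if 0 else '%d:%d/%d'%(r,im[r,318,2],im[r,318,2]-im[r,318,0]) for r in range(204,256,2)])
    m=(im.max(2)<65)[240:300];print([ (r,np.flatnonzero(~m[r-240,285:319]).max()+285 if (~m[r-240,285:319]).any() else 0, np.flatnonzero(~m[r-240,319:360]).min()+319 if (~m[r-240,319:360]).any() else 0) for r in(256,264)])
E
```

```text
w5
['204:200/-2', '206:203/-2', '208:204/-4', '210:198/-2', '212:163/-4', '214:139/-3', '216:89/6', '218:86/9', '220:89/8', '222:88/6', '224:94/10', '226:112/10', '228:117/10', '230:109/12', '232:111/12', '234:109/10', '236:112/12', '238:112/10', '240:113/11', '242:115/13', '244:128/12', '246:136/14', '248:153/13', '250:147/9', '252:51/3', '254:22/2']
[(256, np.int64(301), np.int64(338)), (264, np.int64(290), np.int64(348))]
w8
['204:86/6', '206:80/12', '208:95/15', '210:104/14', '212:111/14', '214:106/9', '216:93/21', '218:84/25', '220:91/28', '222:88/27', '224:91/26', '226:97/32', '228:109/36', '230:102/30', '232:106/31', '234:107/32', '236:109/34', '238:113/33', '240:116/38', '242:115/35', '244:122/36', '246:137/37', '248:146/37', '250:157/35', '252:91/20', '254:17/-2']
[(256, np.int64(303), np.int64(336)), (264, np.int64(291), np.int64(347))]
w9
['204:210/-1', '206:208/-3', '208:212/-2', '210:211/-4', '212:208/-4', '214:191/-3', '216:90/13', '218:81/10', '220:81/8', '222:97/11', '224:84/19', '226:78/22', '228:82/25', '230:79/26', '232:93/30', '234:111/40', '236:110/39', '238:101/33', '240:102/33', '242:103/32', '244:104/34', '246:115/38', '248:130/40', '250:140/38', '252:62/14', '254:18/-3']
[(256, np.int64(301), np.int64(338)), (264, np.int64(291), np.int64(348))]
```

```bash
python3 -m jog '[{"linear":[0,0,-0.9],"roll":0},{"linear":[-0.3,0.25,-0.1],"roll":0},{"linear":[-0.65,0.6,0],"roll":0},{"linear":[-0.65,0.6,0],"roll":0},{"linear":[-0.65,0.6,0],"roll":0},{"linear":[-0.65,0.6,0],"roll":0},{"linear":[-0.65,0.6,0],"roll":0},{"linear":[-0.65,0.6,0],"roll":0},{"linear":[-0.65,0.6,0],"roll":0},{"linear":[-0.65,0.6,0],"roll":0},{"linear":[-0.6,0.6,0],"roll":0},{"linear":[0,0,0.7],"roll":0}]' >/dev/null; python3 -m jog '[{"linear":[0,0,1],"roll":0},{"linear":[0,0,1],"roll":0},{"linear":[0,0,1],"roll":0},{"linear":[0,0,1],"roll":0},{"linear":[0,0,0.7],"roll":0},{"linear":[0,0,0.3],"roll":0},{"linear":[0,0,0],"roll":0},{"linear":[0,0,0],"roll":0}]'
```

```text
time_s: 14.75
position: [0.4831, -0.1442, 0.0527]
tool_rot: [[0.966, 0.259, -0.002], [0.259, -0.966, 0.001], [-0.001, -0.001, -1.0]]
ft_force: [-0.2, 0.2, -0.1]
grip_width: 0.0315
gripper_force: 26.6
```

```bash
python3 -m jog '[{"linear":[0,0,0.1],"roll":0},{"linear":[0,0,0.05],"roll":0},{"linear":[0,0,0.03],"roll":0},{"linear":[0,0,0],"roll":0}]'; python3 -m jog '[{"linear":[0,0,0],"roll":0},{"linear":[0,0,0],"roll":0},{"linear":[0,0,0],"roll":0},{"linear":[0,0,0],"roll":0},{"linear":[0,0,-0.5],"roll":0},{"linear":[0,0,-1],"roll":0},{"linear":[0,0,-0.6],"roll":0},{"linear":[0,0,0],"roll":0},{"linear":[0,0,0],"roll":0},{"linear":[0,0,0],"roll":0}]' 1; python3 w.py w10; python3 - <<'E'
from v import *
c=pickle.load(open('pics/w10.pkl','rb'));u=proj(c,[.484,-.145,.056]);print(u);x,y=map(int,u)
r=stop('w10',[(x-60,y-60,x+60,y+60)]);p=plane(r[0],.056);p[2]=.047
s=env.observe();R=np.array(s['tool_rot']);print(p,R.T@(p-s['position'])/.04)
E
```

```text
time_s: 15.08
position: [0.4836, -0.1445, 0.0464]
tool_rot: [[0.966, 0.259, 0.001], [0.259, -0.966, -0.0], [0.001, 0.001, -1.0]]
ft_force: [-0.1, 0.3, -0.8]
grip_width: 0.031
gripper_force: 26.6
time_s: 15.92
position: [0.4831, -0.1442, 0.1294]
tool_rot: [[0.966, 0.259, -0.001], [0.259, -0.966, 0.001], [-0.001, -0.001, -1.0]]
ft_force: [0.6, 0.2, 0.2]
grip_width: 0.0852
gripper_force: 0.0
15.9667 [ 0.4829 -0.1441  0.129 ] [[0.966, 0.259, -0.002], [0.259, -0.966, 0.001], [-0.001, -0.002, -1.0]]
[318.86618398 213.56793109]
w10 ellipse [318.2 219. ] [43.8 45. ] 1562
[ 0.47990519 -0.14562578  0.047     ] [-0.07989579  0.01965021  2.04968972]
```

```bash
python3 -m jog '[{"linear":[-0.07,0.02,0.7],"roll":0},{"linear":[0,0,0.7],"roll":0},{"linear":[0,0,0.45],"roll":0},{"linear":[0,0,0.2],"roll":0},{"linear":[0,0,0],"roll":0},{"linear":[0,0,0],"roll":0}]' >/dev/null&& python3 -m jog '[{"linear":[0,0,0],"roll":0},{"linear":[0,0,0],"roll":0},{"linear":[0,0,0],"roll":0},{"linear":[0,0,0],"roll":0},{"linear":[0,0,0],"roll":0},{"linear":[0,0,0],"roll":0},{"linear":[0,0,0],"roll":0},{"linear":[0,0,0],"roll":0}]' -1 30; python3 - <<'E'
from h import *
s=env.observe();R=np.array(s['tool_rot']);print(R.T@(np.array([.6612,.138,.3])-s['position'])/.04)
E
```

```text
time_s: 17.13
position: [0.4813, -0.146, 0.0485]
tool_rot: [[0.966, 0.259, 0.001], [0.259, -0.966, -0.001], [0.001, 0.001, -1.0]]
ft_force: [-0.3, 1.2, 6.0]
grip_width: 0.0312
gripper_force: 29.4
[ 6.1907639  -5.68700668 -6.28557507]
```

```bash
python3 -m jog '[{"linear":[0,0,-0.6],"roll":0},{"linear":[0,0,-1],"roll":0},{"linear":[0,0,-1],"roll":0},{"linear":[0,0,-1],"roll":0},{"linear":[0.2,-0.2,-0.9],"roll":0},{"linear":[0.2,-0.2,-0.9],"roll":0},{"linear":[0.4,-0.4,-0.6],"roll":0},{"linear":[0.7,-0.64,0],"roll":0},{"linear":[0.7,-0.64,0],"roll":0},{"linear":[0.7,-0.64,0],"roll":0},{"linear":[0.7,-0.64,0],"roll":0},{"linear":[0.7,-0.64,0],"roll":0}]' >/dev/null; python3 -m jog '[{"linear":[0.7,-0.64,0],"roll":0},{"linear":[0.6,-0.54,0],"roll":0},{"linear":[0.4,-0.35,0],"roll":0},{"linear":[0.2,-0.16,0],"roll":0},{"linear":[0,0,0.5],"roll":0},{"linear":[0,0,0.5],"roll":0},{"linear":[0,0,0.5],"roll":0},{"linear":[0,0,0],"roll":0},{"linear":[0,0,0],"roll":0}]'; python3 w.py w11;  python3 - <<'E'
from v import *
im=cv2.imread('pics/w11.png').astype(int);s=env.observe();R=np.array(s['tool_rot']);c=pickle.load(open('pics/w11.pkl','rb'))
print(proj(c,s['position']+R@[.0165,0,-.0095]))
print(['%d:%d/%d'%(r,im[r,318,2],im[r,318,2]-im[r,318,0]) for r in range(208,258,2)])
print(R.T@(np.array([.6610,.138,.1775])-s['position'])/.04)
E
```

```text
time_s: 18.88
position: [0.6612, 0.1382, 0.2274]
tool_rot: [[0.966, 0.259, -0.002], [0.259, -0.966, -0.0], [-0.002, -0.001, -1.0]]
ft_force: [0.8, 0.3, 1.1]
grip_width: 0.0314
gripper_force: 29.8
18.9333 [0.6617 0.1382 0.2288] [[0.966, 0.259, 0.001], [0.259, -0.966, 0.0], [0.001, 0.0, -1.0]]
[316.35941743 253.6357396 ]
['208:206/-4', '210:205/-3', '212:206/-3', '214:180/-3', '216:157/2', '218:83/24', '220:85/25', '222:88/27', '224:88/26', '226:90/27', '228:111/37', '230:105/34', '232:100/31', '234:101/31', '236:106/34', '238:111/34', '240:107/34', '242:111/36', '244:116/35', '246:130/39', '248:143/40', '250:153/36', '252:138/36', '254:20/-4', '256:19/-5']
[-1.88346661e-02 -6.61652334e-04  1.28315944e+00]
```

```bash
python3 -m jog '[{"linear":[-0.005,0,0.4],"roll":0},{"linear":[0,0,0.4],"roll":0},{"linear":[0,0,0.1],"roll":0},{"linear":[0,0,0.05],"roll":0},{"linear":[0,0,0],"roll":0},{"linear":[0,0,0],"roll":0}]';python3 -m jog '[{"linear":[0,0,0.03],"roll":0},{"linear":[0,0,0.03],"roll":0},{"linear":[0,0,0],"roll":0},{"linear":[0,0,0],"roll":0}]'
```

```text
time_s: 19.43
position: [0.6618, 0.1382, 0.1915]
tool_rot: [[0.966, 0.259, 0.002], [0.259, -0.966, 0.0], [0.002, 0.0, -1.0]]
ft_force: [0.1, -0.1, 0.2]
grip_width: 0.0308
gripper_force: 29.8
time_s: 19.77
position: [0.6613, 0.1382, 0.1877]
tool_rot: [[0.966, 0.259, 0.0], [0.259, -0.966, 0.0], [0.0, -0.0, -1.0]]
ft_force: [0.1, -0.4, -1.0]
grip_width: 0.0309
gripper_force: 29.8
```

```bash
python3 -m jog '[{"linear":[0,0,0.1],"roll":0},{"linear":[0,0,0.1],"roll":0},{"linear":[0,0,0],"roll":0},{"linear":[0,0,0],"roll":0}]';python3 -m jog '[{"linear":[0,0,0.03],"roll":0},{"linear":[0,0,0.02],"roll":0},{"linear":[0,0,0],"roll":0},{"linear":[0,0,0],"roll":0}]'
```

```text
time_s: 20.1
position: [0.6612, 0.1381, 0.1791]
tool_rot: [[0.966, 0.259, -0.001], [0.259, -0.966, -0.0], [-0.001, -0.0, -1.0]]
ft_force: [0.4, -0.4, -0.3]
grip_width: 0.0308
gripper_force: 29.8
time_s: 20.43
position: [0.6613, 0.1381, 0.1778]
tool_rot: [[0.966, 0.259, 0.0], [0.259, -0.966, -0.0], [0.0, 0.0, -1.0]]
ft_force: [0.5, 0.5, 0.9]
grip_width: 0.0316
gripper_force: 29.9
```

```bash
python3 -m jog '[{"linear":[0,0,0.03],"roll":0},{"linear":[0,0,0],"roll":0}]';python3 -m jog '[{"linear":[0,0,0],"roll":0},{"linear":[0,0,0],"roll":0},{"linear":[0,0,0],"roll":0},{"linear":[0,0,0],"roll":0},{"linear":[0,0,0],"roll":0},{"linear":[0,0,-0.3],"roll":0},{"linear":[0,0,-1],"roll":0},{"linear":[0,0,-1],"roll":0},{"linear":[0,0,-0.5],"roll":0},{"linear":[0,0,0],"roll":0},{"linear":[0,0,0],"roll":0}]' 1 >/dev/null; python3 w.py w12; python3 -m jog '[{"linear":[-0.7,0,-0.2],"roll":0},{"linear":[-0.8,0,-0.2],"roll":0},{"linear":[-0.8,0,0],"roll":0},{"linear":[-0.7,0,0],"roll":0},{"linear":[-0.5,0,0],"roll":0},{"linear":[0,0,0],"roll":0},{"linear":[0,0,0],"roll":0}]' >/dev/null; python3 w.py w13; python3 - <<'E'
from v import *
b=lambda n,p:(lambda x,y:(x-50,max(0,y-50),x+50,y+50))(*map(int,proj(pickle.load(open(f'pics/{n}.pkl','rb')),p)))
p1=[.591,.119,.187];p2=[.6608,.138,.187]
c=stop('w13',[b('w13',p1)]);d=stop('w13',[b('w13',p2)]);e=stop('w12',[b('w12',p2)])
print('ctl',plane(c[0],.187));print('smp',plane(d[0],.187),tri([d[0],e[0]]))
try:
    f=stop('w12',[b('w12',p1)]);print('ctl tri',tri([c[0],f[0]]))
except Exception as x: print(x)
E
```

```text
time_s: 20.6
position: [0.6617, 0.1383, 0.1776]
tool_rot: [[0.966, 0.259, 0.002], [0.259, -0.966, 0.0], [0.002, 0.0, -1.0]]
ft_force: [-0.9, 0.9, 5.0]
grip_width: 0.0315
gripper_force: 30.2
21.5667 [0.6611 0.1381 0.2876] [[0.966, 0.259, -0.001], [0.259, -0.966, -0.0], [-0.001, -0.0, -1.0]]
22.2 [0.5261 0.1018 0.3035] [[0.966, 0.259, -0.002], [0.259, -0.966, 0.0], [-0.001, -0.0, -1.0]]
w13 ellipse [317.5 111.2] [40.5 43.8] 1222
w13 ellipse [316.3   5. ] [44.2 52. ] 1129
w12 ellipse [316.7 201.5] [39.  40.1] 1241
ctl [0.59027914 0.1192151  0.187     ]
smp [0.65857068 0.138263   0.187     ] (array([0.65945437, 0.13839055, 0.18323829]), [np.float64(0.1), np.float64(0.1)])
w12 ellipse [317.  279.6] [33.6 36.7] 983
ctl tri (array([0.59009565, 0.11934514, 0.18454154]), [np.float64(0.2), np.float64(0.2)])
```

Both vials are seated (tops at about 184–187 mm, centred within about 1–2 mm). Now the knob.

```bash
python3 -m jog '[{"linear":[-0.19,0.65,0.2],"roll":0},{"linear":[-0.18,0.65,0.4],"roll":0},{"linear":[0,0,0.8],"roll":0},{"linear":[0,0,0.8],"roll":0},{"linear":[0,0,0],"roll":0},{"linear":[0,0,0],"roll":0}]'; python3 w.py w14; python3 - <<'E'
from v import *
im=cv2.imread('pics/w14.png').astype(int);c=pickle.load(open('pics/w14.pkl','rb'))
m=((im[:,:,2]>130)&(im[:,:,1]<60)).astype(np.uint8);k,l,st,ce=cv2.connectedComponentsWithStats(m);i=1+st[1:,4].argmax();print(ce[i],st[i])
p=plane(ray(c,*ce[i]),.15);p[2]=.147;s=env.observe();R=np.array(s['tool_rot']);print(p,R.T@(p-s['position'])/.04,R.T@(np.array([.5246,.048,.147])-s['position'])/.04)
E
```

```text
time_s: 22.7
position: [0.5255, 0.0479, 0.2153]
tool_rot: [[0.966, 0.259, -0.004], [0.259, -0.966, 0.001], [-0.003, -0.002, -1.0]]
ft_force: [0.0, -0.4, 0.7]
grip_width: 0.0854
gripper_force: 0.0
22.75 [0.5262 0.0479 0.217 ] [[0.966, 0.26, 0.0], [0.26, -0.966, 0.0], [0.0, 0.0, -1.0]]Traceback (most recent call last):
  File "<stdin>", line 3, in <module>
ValueError: attempt to get argmax of an empty sequence
```

```bash
python3 - <<'E'
from v import *
im=cv2.imread('pics/w14.png').astype(int);c=pickle.load(open('pics/w14.pkl','rb'))
m=((im[:,:,2]>60)&(im[:,:,1]<im[:,:,2]*.45)).astype(np.uint8)
m[:, :250]=0;m[:,400:]=0
k,l,st,ce=cv2.connectedComponentsWithStats(m);i=1+st[1:,4].argmax();print(ce[i],st[i])
p=plane(ray(c,*ce[i]),.15);p[2]=.147;s=env.observe();R=np.array(s['tool_rot']);print(p,R.T@(p-s['position'])/.04,R.T@(np.array([.5246,.048,.147])-s['position'])/.04)
E
```

```text
[317.0778781  215.79345372] [308 192  19  50 886]
[0.52758445 0.04863436 0.147     ] [ 0.03723708 -0.00844777  1.75052816] [-0.03893327 -0.01250203  1.75051836]
```

Aligned. Descend and pinch.

```bash
python3 -m jog '[{"linear":[0,-0.01,0.6],"roll":0},{"linear":[0,0,0.6],"roll":0},{"linear":[0,0,0.4],"roll":0},{"linear":[0,0,0.15],"roll":0},{"linear":[0,0,0],"roll":0},{"linear":[0,0,0],"roll":0}]';python3 -m jog '[{"linear":[0,0,0],"roll":0},{"linear":[0,0,0],"roll":0},{"linear":[0,0,0],"roll":0},{"linear":[0,0,0],"roll":0},{"linear":[0,0,0],"roll":0},{"linear":[0,0,0],"roll":0},{"linear":[0,0,0],"roll":0},{"linear":[0,0,0],"roll":0},{"linear":[0,0,0],"roll":0},{"linear":[0,0,0],"roll":0}]' -1 25;  python3 - <<'E'
from v import *
im=optics.get_image('wrist');cv2.imwrite('pics/w15.png',im[:,:,::-1])
E
```

```text
time_s: 23.25
position: [0.5262, 0.0483, 0.148]
tool_rot: [[0.966, 0.26, 0.003], [0.26, -0.966, -0.0], [0.002, 0.001, -1.0]]
ft_force: [-0.0, -0.2, 0.1]
grip_width: 0.0855
gripper_force: 0.0
time_s: 24.08
position: [0.5251, 0.0485, 0.1465]
tool_rot: [[0.966, 0.259, -0.0], [0.259, -0.966, 0.001], [0.0, -0.001, -1.0]]
ft_force: [-1.5, 5.3, 1.2]
grip_width: 0.0127
gripper_force: 26.1
```

```bash
python3 -m jog '[{"linear":[0,-0.14,-0.085],"roll":0},{"linear":[0,-0.14,-0.085],"roll":0},{"linear":[0,-0.15,-0.06],"roll":0},{"linear":[0,-0.15,-0.06],"roll":0},{"linear":[0,-0.16,-0.04],"roll":0},{"linear":[0,-0.16,-0.04],"roll":0},{"linear":[0,-0.15,-0.02],"roll":0},{"linear":[0,-0.15,-0.015],"roll":0},{"linear":[0,0,0],"roll":0},{"linear":[0,0,0],"roll":0},{"linear":[0,0,0],"roll":0}]';  python3 w.py w16; python3 - <<'E'
from v import *
s=env.observe();p=np.array(s['position'])-[.6259,.1285,.07];yv=p@[-.2590,.9659,0];print('y',yv,'z',p[2],'x',p@[.9659,.259,0],'t',.611+np.arctan2(yv,p[2]-.0028),s['ft_force'],s['gripper_force'])
im=cv2.imread('pics/w16.png');sc=optics.get_image('scene')[:,:,::-1]
cv2.imwrite('pics/crop6.png',np.vstack([cv2.resize(im[60:330,130:510],(480,340)),cv2.resize(sc[140:275,190:340],(480,260*480//480),interpolation=2)]))
E
```

```text
time_s: 25.05
position: [0.5132, 0.0942, 0.1637]
tool_rot: [[0.966, 0.26, 0.002], [0.26, -0.966, -0.001], [0.002, 0.002, -1.0]]
ft_force: [-1.1, -4.3, 7.8]
grip_width: 0.0128
gripper_force: 26.3
25.1 [0.5132 0.0941 0.1637] [[0.966, 0.259, 0.002], [0.259, -0.966, -0.001], [0.002, 0.002, -1.0]]
y -0.00401581088830318 z 0.09372908168315333 x -0.11777166494441724 t 0.5668644720773632 [-1.55003896 -3.91113593  8.44517626] 26.27679169178009
```

View pics/crop6.png

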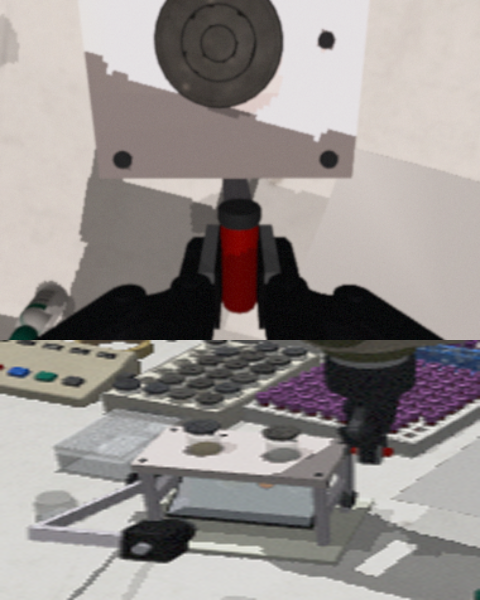

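The mirror is tilted, the knob pinched at about (240,270), and both vials stand seated. Camera angle is about 0.415 from three estimates, so the target is about 0.578 rad. One small nudge, then hand in.

```bash
python3 -m jog '[{"linear":[0,-0.025,0],"roll":0},{"linear":[0,0,0],"roll":0},{"linear":[0,0,0],"roll":0},{"linear":[0,0,0],"roll":0},{"linear":[0,0,0],"roll":0},{"linear":[0,0,0],"roll":0},{"linear":[0,0,0],"roll":0},{"linear":[0,0,0],"roll":0}]'; python3 - <<'E'
from h import *
s=env.observe();p=np.array(s['position'])-[.6259,.1285,.07];print('t',.611+np.arctan2(p@[-.2590,.9659,0],p[2]-.0028))
print(env.close_job())
E
```

```text
time_s: 25.82
position: [0.513, 0.0948, 0.1638]
tool_rot: [[0.966, 0.259, 0.002], [0.259, -0.966, -0.002], [0.002, 0.002, -1.0]]
ft_force: [-0.8, -4.3, 7.8]
grip_width: 0.0128
gripper_force: 26.3
t 0.5750857513006208
the job is handed in; nothing more can be done
None
```

The job is handed in at about 26 s, but no verdict came back: by my measurements the control vial stands home in pocket 1, the sample vial in pocket 2 (regripped once after jamming at the pocket's rim), and the fingers hold the knob with the mirror at about 0.575 rad, against a target of about 0.578 for a camera arm measured at about 0.415 rad.

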